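# Unclamp the tube head, fit it to the vortex mixer and press it to run

## Robot

A 6-joint arm with a two-finger parallel gripper is mounted at the origin on the work surface. World frame = base frame: x ahead of the robot, y to its left, z up, the work surface at z = 0. Lengths are in m, angles in rad, forces in N, time in s.
With the tool pointing down it reaches from about 0.3 to 1 m from the base axis. Payload 5.1 kg.
Tool frame: the origin (TCP) lies midway between the tips of the shut fingers; the grasp point (between the pads) lies 19 mm behind it; z points along the fingers, y is the line along which they close (so a half turn about z gives the same grasp; the last joint's range is limited). The gripper opens to 95 mm and grips with 3 to 60 N. Pads are 20 mm wide; open, the fingers measure 119 mm over their backs; the gripper's body (75 mm by 180 mm) begins 59 mm behind the grasp point.
Start: joints at [1.238, 0.124, 1.65, -0, 1.367, -0.083], TCP at [0.161, 0.63, 0.181] pointing down, gripper open.
Joint ranges: [-2.61, 2.61], [-1.02, 2.33], [0.03, 2.71], [-1.35, 4.49], [0.32, 2.68], [-2.91, 2.91]. Speed limits (rad/s): [2.57, 2.57, 3.14, 3.14, 3.14, 3.14].

## Interface

Orientations are given as a unit quaternion [w, x, y, z].
In Python, from plant import status, cams, ticket gives the robot as it stands. The module is installed in compiled form; this text tells all that it offers.
- The arm moves only by the shell command python3 -m handwheel 'ROWS' [FORCE]. ROWS is JSON, a list of rows, each an object with "offset": the shift along the tool's x, y, z in m, a list of three; "delta_rot": the turn, a rotation vector about the tool's x, y, z in degrees, a list of three; "grip": the finger opening in m, from 0 to 0.0951. A call has 1 to 12 rows; each row is the pose to reach, as a shift and turn from the pose commanded when the call began, along the tool's axes at that moment; what a row does not reach only later rows make up. A row lasts 1/8 s, in which the tool goes at most 62.5 mm and 10.7 degrees, less where a joint would pass 70% of its speed; a pose out of reach is approached as far as the arm can. A call with a gripper value outside its range is refused whole. The fingers move at their own pace and stop on an object; FORCE is the grip in N (left out, the last holds). Time passes only in rows, so rows that repeat a pose let the fingers close. It gives the time, the measured TCP pose, the force, the opening and the grip force at its end, in the units of the state.
- status.observe(): the state, without advancing time (a new reading comes with each control period).
- cams.snapshot(name): name is "scene" or "side" or "wrist"; returns a dict with "pixels" (420x560x3 uint8, red, green, blue), "vertical_fov" (degrees; the focal length in pixels is half the picture's height over the tangent of half this angle, whatever the lens; pixels are square), "cx", "cy" (the principal point, pixels), "extrinsics" (4x4, takes a point from world to camera coordinates). Camera axes: x right, y down, z forward; pixel columns grow to the right and rows downward; lengths in m; the calibration is good to about 2 mm. A picture is of the moment at which its call begins. There is no depth.
- ticket.close_job(): hands the job in; it is judged then, once.
The state is a dict: "time": time; "joints": joint angles; "qd": joint speeds; "tau": joint torques, N m; "position": TCP position; "eef_rot": TCP orientation; "contact_force": force on the tool from outside, world axes, zero at the start; "ft_torque": the same for the moment, N m; "finger_gap": opening from 0.0 (shut) to 1.0 (fully open); "gripper_force": force on a finger pad.
Only numpy, scipy, OpenCV 4.12 (cv2) and the standard library are available. Lean on these libraries where they do the work, as an engineer would, in place of code of your own. Each camera call takes 0.05 s, during which the arm holds its last target. There are 200 camera calls.

## Task

Turn the clamp knob on the rest so that its arm swings well clear of the metal tube head, then lift the head out and push its keyed shaft into the hub on top of the mixer, turning it until the key slips into the hub's slot. Keep pushing straight down so that the sprung touch switch at the bottom of the bore is pressed well in, and finish like that, still gripping the head and holding it pressed. Leave the tip rack, the bottle and the pipette where they are.

Things in the scene. Friction and masses are not known exactly. Their poses are not given: they have to be found in the camera images.
- clamp (a joint): Angle of the clamp on the rest's post: -0.15 to 0.15 at the start, its flat steel arm (78 mm long from the post's axis, 14 mm wide, 6 mm thick, underside 88 mm above the bench, 2 mm over the block's top) locking the head down. It grows as the knob turns anticlockwise seen from above, stop at 1.6 rad; from about 0.9 the arm is off the head. It stays where it is left (0.08 N m).
- clamp_grip (a point): Middle of the clamp's black knob, on the post's upright axis, 114 mm above the bench: a bar 40 mm long along its own x, 12 mm thick along y, 36 mm high. It turns with the clamp: x points along the arm, which lies just below the bar (its top 94 mm above the bench).
- head_center (a point): Centre of the tube head's block, half-way up. Loose aluminium block 64 x 44 x 40 mm along its own x, y, z (z up), 0.22 kg, six tube holes on top; grip it across the 44 mm (y). A small upright rib, 8 mm wide, on its +x end face shows the side of the key on the shaft below. At the start its underside lies level on the rest, the shaft hanging in the rest's gap.
- shaft_tip (a point): Centre of the lower end of the head's round steel shaft, 56 mm below head_center, same axes. Shaft 20 mm in diameter, 36 mm long from the block's underside; the lowest 6 mm taper to 12 mm. Key on its +x side: 6 mm wide, reaching 15.5 mm from the axis, from 12 to 30 mm above the tip; the lowest 12 mm have no key.
- hub_mouth (a point): Centre of the bore's mouth at the hub's top rim, 147 mm above the bench, z up; x as the mixer's. Bore 22.4 mm wide, with one slot 9 mm wide reaching 17 mm from the axis, full depth. The slot points anywhere within 0.62 rad either side of x (hub turned by an unknown angle): see it from above, or press the shaft lightly (5 N) and turn till the key drops. The hub is stiff to turn (0.8 N m).
- mixer: Vortex mixer, fixed: white case 160 x 130 mm along x, y, 105 mm high, with a steel hub 52 mm in diameter standing 42 mm above its middle. Origin: centre of the underside; +x points to the side with the control panel and black dial. With the key off the slot the shaft enters only 12 mm and the key rides on the rim; in line to about 0.1 rad it goes on and meets the switch 22 mm down.
- switch (a joint): Travel of the sprung touch switch, a black disc in the bore 22 mm below the rim: 0 at rest, 0.006 m at its stop. It pushes back with 4 N at first and 10 N at the stop, and springs back if let go. At the stop the shaft's tip is 28 mm below the rim and the block's underside 8 mm above the rim.
- rest: Fixed grey rest of the head: two uprights, 46 mm high, 38 mm wide along y (narrower than the block), 78 mm long along x over all, with a 42 mm gap between them. Origin: centre of the underside, under the block; the head has the same x direction to within 0.05 rad. At x = -95 mm stands a round post (20 mm in diameter, 88 mm high) with the hold-down clamp on top.
- tip_rack: Blue pipette-tip rack with a grey top, 85 x 120 x 58 mm, standing on the bench; origin at the centre of its underside. To be left alone.
- reagent_bottle: Glass bottle with a blue cap, 64 mm in diameter, 140 mm high; origin at the centre of its underside. To be left alone.
- pipette: Black and green hand pipette lying on the bench, 265 mm long along its x, 27 mm thick; origin on the bench below its green ring. To be left alone.
Mind the look-alikes: they are no part of the job. Of the things that look like the rest, the largest one is meant.

How it is judged:
By the outcome, as a careful person would: the job done as asked, in the order asked, and still so for the second after the job is handed in, while the arm keeps its last pose, push and grip.
It also fails if it takes over 64 s, if anything falls off the work surface, if the arm or the gripper's body presses on something with over 40 N, if the wrist force passes 120 N, or if a joint passes its speed limit or range.

## Working session

There is one attempt and no reset: what is moved stays moved. The work goes in short steps, Python scripts to look and compute and a shell command to move; the robot and the scene stay as the last step left them, time stands still between calls to the robot, and variables do not carry over. Pictures are saved under pics/ and viewed, at most 10 in all, crops included, and the job is handed in when it is done.

```bash
mkdir -p pics; cat > h.py <<'E'
import numpy as np, cv2
from plant import status, cams
from scipy.spatial.transform import Rotation as R
def snap(n,f=None):
    s=cams.snapshot(n)
    if f: cv2.imwrite('pics/'+f,cv2.cvtColor(s['pixels'],cv2.COLOR_RGB2BGR))
    return s
def K(s):
    f=210/np.tan(np.radians(s['vertical_fov'])/2); return f
def ray(s,u,v):
    E=np.array(s['extrinsics']); d=E[:3,:3].T@np.array([(u-s['cx'])/K(s),(v-s['cy'])/K(s),1]); c=-E[:3,:3].T@E[:3,3]
    return c,d
def onz(s,u,v,z):
    c,d=ray(s,u,v); return c+d*(z-c[2])/d[2]
def proj(s,p):
    E=np.array(s['extrinsics']); q=E[:3,:3]@np.array(p)+E[:3,3]; return q[:2]/q[2]*K(s)+[s['cx'],s['cy']]
def tool():
    o=status.observe(); w=o['eef_rot']; return np.array(o['position']),R.from_quat([w[1],w[2],w[3],w[0]])
def go(p,yaw=None):
    """print offset and turn (deg about tool z) to world point p; yaw=desired world angle of tool y (mod pi)"""
    t,r=tool(); print('offset',np.round(r.inv().apply(np.array(p)-t),4), end=' ')
    y=r.apply([0,1,0]); a=np.arctan2(y[1],y[0]); 
    if yaw is not None:
        d=(yaw-a+np.pi/2)%np.pi-np.pi/2; print('rotz',round(-np.degrees(d),1),end=' ')
    print('tool y ang',round(a,3),'j6',status.observe()['joints'][5])
E
python3 - <<'E'
from h import *
for n in ['scene','side','wrist']:
    s=snap(n,n+'0.png'); E=np.array(s['extrinsics']); print(n,s['vertical_fov'],s['cx'],s['cy'],-E[:3,:3].T@E[:3,3],E[2,:3])
    
o=status.observe();print(o)
a=[cv2.imread(f'pics/{n}0.png') for n in ['scene','side']]
E
```

```text
scene 56.22302860147002 279.05612753735863 205.47919180347992 [1.22840031 0.07917365 0.92269362] [-0.59762776 -0.11237841 -0.79385903]
side 47.63474265389611 286.5431903919476 212.07422799422852 [ 0.59363078 -0.93903564  1.27980162] [ 0.01471197  0.62953411 -0.77683355]
wrist 70.0260253744624 281.28824750080247 206.34414389900456 [0.08269076 0.6485916  0.3832772 ] [ 0.27742794 -0.07247988 -0.95800856]
{'time': 0.15, 'joints': array([ 1.23840222e+00,  1.24319756e-01,  1.65133258e+00, -1.63670638e-05,
        1.36748026e+00, -8.25862435e-02]), 'qd': array([ 7.09784943e-05, -9.06494051e-04, -3.59475448e-03, -5.06197930e-04,
       -4.55823390e-04, -1.27305876e-03]), 'tau': array([-5.80710025e-05, -4.18191898e+01, -3.60473120e+01,  7.75199826e-02,
        4.68515069e-02, -8.76622789e-05]), 'position': array([0.16054147, 0.62931173, 0.18050885]), 'eef_rot': array([-1.50775538e-04,  1.24577729e-01,  9.92209553e-01, -7.55105889e-04]), 'contact_force': array([0.16087607, 0.32848455, 0.85614985]), 'ft_torque': array([-0.02332293, -0.01716687, -0.00426591]), 'gripper_force': 0.0, 'finger_gap': 1.0008084637156265}
```

View pics/scene0.png

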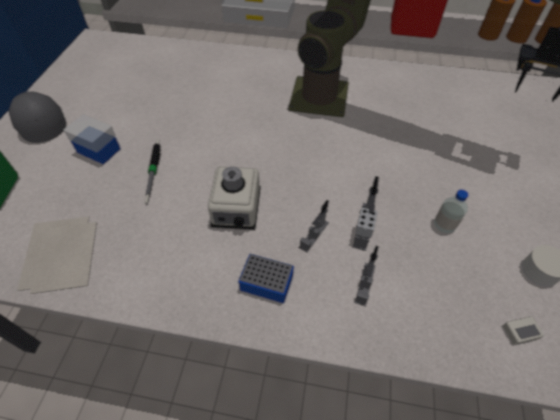

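View pics/side0.png

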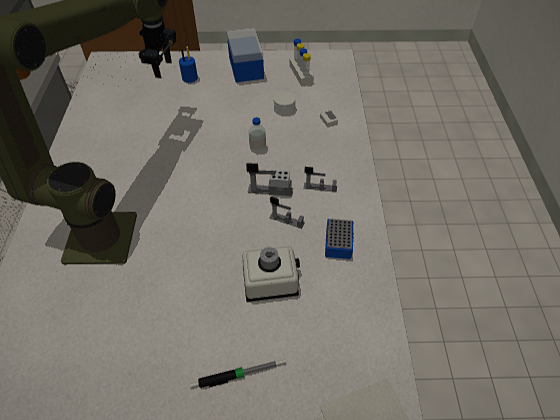

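The scene view shows the loaded (largest) rest, with its head at about (366,222) and knob at (375,184). The mixer hub is at (232,174). In the side view these are at (281,175), (252,168) and (268,253). The two empty rests are the decoys.

```bash
python3 - <<'E'
from h import *
a=snap('scene');b=snap('side')
for n,pa,pb,z in [('headtop',(366,217),(281,175),.086),('knob',(375,182),(252,166),.132),('hub',(232,174),(268,253),.147)]:
    print(n,onz(a,*pa,z),onz(b,*pb,z))
h=(onz(a,366,217,.086)+onz(b,281,175,.086))/2;k=(onz(a,375,182,.132)+onz(b,252,166,.132))/2
d=h-k;print(np.arctan2(d[1],d[0]),np.hypot(d[0],d[1]))
x=(k+h)/2; x[2]=.30
go(x,np.arctan2(d[1],d[0])+np.pi/2)
E
```

```text
headtop [0.59399809 0.19181453 0.086     ] [0.6004114  0.19325693 0.086     ]
knob [0.50913335 0.20314463 0.132     ] [0.50298145 0.19298335 0.132     ]
hub [ 0.56415297 -0.17247254  0.147     ] [ 0.55895644 -0.17099524  0.147     ]
-0.0605777449339429 0.0913148381210658
offset [-0.4862 -0.3242 -0.1189] rotz -10.8 tool y ang 1.321 j6 -0.08260936381187636
```

```bash
python3 -m handwheel '[{"offset":[-0.05,-0.03,-0.06],"delta_rot":[0,0,0],"grip":0.0951},{"offset":[-0.1,-0.06,-0.119],"delta_rot":[0,0,0],"grip":0.0951},{"offset":[-0.486,-0.324,-0.119],"delta_rot":[0,0,-10.8],"grip":0.0951},{"offset":[-0.486,-0.324,-0.119],"delta_rot":[0,0,-10.8],"grip":0.0951},{"offset":[-0.486,-0.324,-0.119],"delta_rot":[0,0,-10.8],"grip":0.0951},{"offset":[-0.486,-0.324,-0.119],"delta_rot":[0,0,-10.8],"grip":0.0951},{"offset":[-0.486,-0.324,-0.119],"delta_rot":[0,0,-10.8],"grip":0.0951},{"offset":[-0.486,-0.324,-0.119],"delta_rot":[0,0,-10.8],"grip":0.0951},{"offset":[-0.486,-0.324,-0.119],"delta_rot":[0,0,-10.8],"grip":0.0951},{"offset":[-0.486,-0.324,-0.119],"delta_rot":[0,0,-10.8],"grip":0.0951},{"offset":[-0.486,-0.324,-0.119],"delta_rot":[0,0,-10.8],"grip":0.0951},{"offset":[-0.486,-0.324,-0.119],"delta_rot":[0,0,-10.8],"grip":0.0951}]' 10
python3 - <<'E'
from h import *
s=snap('wrist','w1.png');print(tool()[0],status.observe()['joints'])
E
```

```text
time: 1.75
position: [0.5513, 0.1958, 0.3001]
eef_rot: [-0.0, 0.031, 1.0, 0.0]
contact_force: [-0.1, 0.2, -0.3]
finger_gap: 1.002
gripper_force: 0.0
[0.55091558 0.19640827 0.30026852] [ 2.50471404e-01 -6.64693066e-02  1.64798016e+00  3.97021827e-04
  1.56055947e+00 -1.25978455e+00]
```

View pics/w1.png

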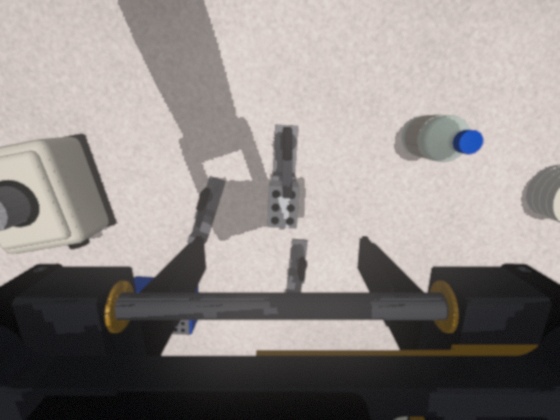

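The wrist view shows the rest in the middle: knob at about (287,145), head block at about (284,205). The mixer is at left and the bottle at right. I'll zoom in.

```bash
python3 - <<'E'
from h import *
a=cv2.imread('pics/w1.png')[115:240,230:340]
cv2.imwrite('pics/w1c.png',cv2.resize(np.clip(a*1.5,0,255).astype('uint8'),None,fx=4.8,fy=4.8,interpolation=cv2.INTER_CUBIC))
E
```

```text
(no output)
```

View pics/w1c.png

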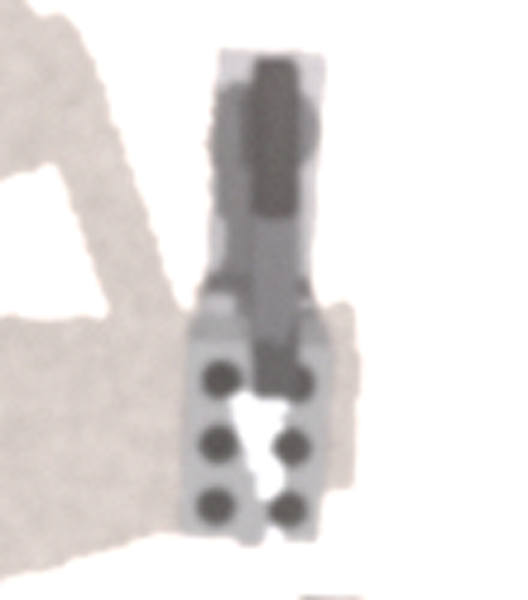

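```bash
python3 - <<'E'
from h import *
s=snap('wrist');E=np.array(s['extrinsics']);print('cam',-E[:3,:3].T@E[:3,3])
P=lambda x,y,z:onz(s,230+x/4.8,115+y/4.8,z)
k=[P(253,58,.132),P(298,58,.132),P(298,215,.132),P(253,215,.132)];print('knob',np.round(k,4))
arm=[P(275,235,.094),P(274,395,.094)];print('arm',np.round(arm,4))
h=np.array([P(*q,.086) for q in [(221,380),(219,443),(216,506),(296,382),(292,446),(287,510)]])
c=h.mean(0);d=h[2]-h[0]+h[5]-h[3];print('head',c,np.arctan2(d[1],d[0]))
g=P(255,62,.0);print('hub',onz(s,3,208,.147))
kc=np.mean(k,0);a=arm[1]-arm[0];print('kc',kc,np.arctan2(a[1],a[0]), 'k-head dir',np.arctan2(*(c-kc)[[1,0]]),np.linalg.norm((c-kc)[:2]))
E
```

```text
cam [0.47073142 0.20021414 0.50326035]
knob [[0.4827 0.2013 0.132 ]
 [0.4833 0.2125 0.132 ]
 [0.5224 0.2105 0.132 ]
 [0.5217 0.199  0.132 ]]
arm [[0.5329 0.2048 0.094 ]
 [0.58   0.2019 0.094 ]]
head [0.59744257 0.19539957 0.086     ] -0.11081455721712151
hub [ 0.55842086 -0.1513141   0.147     ]
kc [0.50250138 0.20581092 0.132     ] -0.06043291942296266 k-head dir -0.10922462747926019 0.09551034167093493
```

```bash
python3 - <<'E'
from h import *
go([.5025,.2058,.098],-.058+np.pi/2)
E
```

```text
offset [0.0486 0.0061 0.2024] rotz -0.1 tool y ang 1.511 j6 -1.2598860315993492
```

```bash
python3 -m handwheel '[{"offset":[0.048,0.006,0.04],"delta_rot":[0,0,0],"grip":0.05},{"offset":[0.0485,0.006,0.1],"delta_rot":[0,0,0],"grip":0.05},{"offset":[0.0485,0.006,0.15],"delta_rot":[0,0,0],"grip":0.05},{"offset":[0.0485,0.006,0.19],"delta_rot":[0,0,0],"grip":0.05},{"offset":[0.0485,0.006,0.202],"delta_rot":[0,0,0],"grip":0.05},{"offset":[0.0485,0.006,0.202],"delta_rot":[0,0,0],"grip":0.0},{"offset":[0.0485,0.006,0.202],"delta_rot":[0,0,0],"grip":0.0},{"offset":[0.0485,0.006,0.202],"delta_rot":[0,0,0],"grip":0.0},{"offset":[0.0485,0.006,0.202],"delta_rot":[0,0,0],"grip":0.0},{"offset":[0.0485,0.006,0.202],"delta_rot":[0,0,0],"grip":0.0},{"offset":[0.0485,0.006,0.202],"delta_rot":[0,0,0],"grip":0.0}]' 25
python3 - <<'E'
from h import *
go([.5025,.2058,.098]); print(status.observe()['ft_torque'])
E
```

```text
time: 3.22
position: [0.5035, 0.2046, 0.0985]
eef_rot: [0.0, 0.031, 1.0, 0.0]
contact_force: [0.1, 0.1, -0.2]
finger_gap: 0.008
gripper_force: 0.0
offset [0.0011 0.0011 0.0005] tool y ang 1.509 j6 -1.2221594368989313
[-0.05540582  0.0431344   0.0104689 ]
```

The fingers closed on nothing, so I'll look.

```bash
python3 - <<'E'
from h import *
a=snap('scene');b=snap('side')
A=a['pixels'][130:270,310:430,::-1];B=b['pixels'][120:230,210:350,::-1]
r=lambda x:cv2.resize(np.clip(x*1.4,0,255).astype('uint8'),(400,400*x.shape[0]//x.shape[1]),interpolation=cv2.INTER_CUBIC)
A=r(A);B=r(B);h=max(len(A),len(B));o=np.zeros((h,800,3),'uint8');o[:len(A),:400]=A;o[:len(B),400:]=B
cv2.imwrite('pics/c2.png',o);print(a['pixels'].shape,proj(a,[.5025,.2058,.114]),proj(b,[.5025,.2058,.114]))
E
```

```text
(420, 560, 3) [374.79913328 184.67723451] [252.23823662 167.03089298]
```

View pics/c2.png

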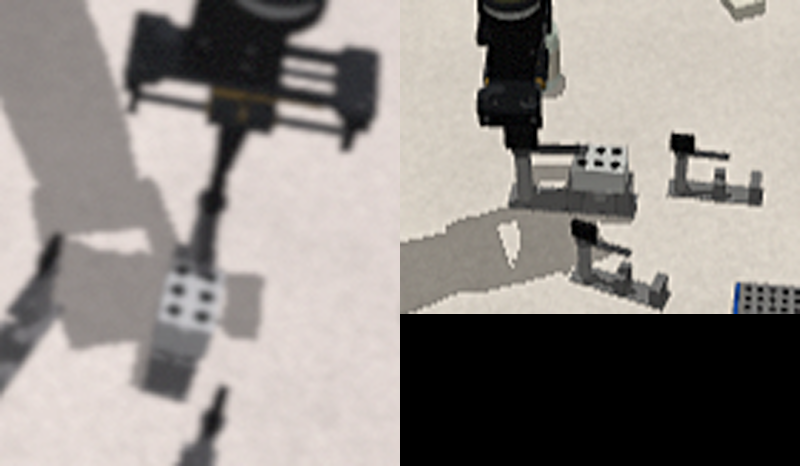

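The image can't settle whether the knob is between the fingers. I'll look with the wrist camera, close up.

```bash
python3 - <<'E'
from h import *
s=snap('wrist');p=proj(s,tool()[0]);o=status.observe();print(p,o['finger_gap'],o['gripper_force'],proj(s,[.5025,.2058,.132]))
u=int(p[0]);v=int(p[1]);A=s['pixels'][max(0,v-160):v+60,u-130:u+130,::-1]
cv2.imwrite('pics/w2.png',cv2.resize(np.clip(A*2.,0,255).astype('uint8'),None,fx=2.6,fy=2.6,interpolation=cv2.INTER_CUBIC)); print(A.shape)
E
```

```text
[282.62060799 232.22865895] 0.003304726588137825 0.0 [284.65226525 250.81970189]
(220, 260, 3)
```

View pics/w2.png

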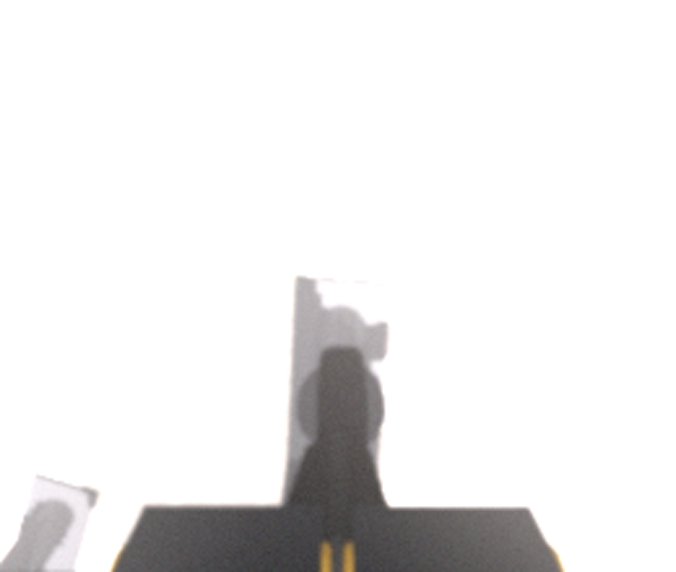

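```bash
python3 -m handwheel '[{"offset":[0,0,0],"delta_rot":[0,0,-5],"grip":0.0},{"offset":[0,0,0],"delta_rot":[0,0,-10],"grip":0.0},{"offset":[0,0,0],"delta_rot":[0,0,-10],"grip":0.0}]' 25
python3 - <<'E'
from h import *
o=status.observe();print(o['ft_torque'],o['gripper_force'],o['finger_gap'])
s=snap('scene');print(proj(s,tool()[0]),proj(s,[.5025,.2058,.132]),proj(s,[.5025,.2058,.096]))
s2=snap('side');print(proj(s2,tool()[0]),proj(s2,[.5025,.2058,.132]))
A=s['pixels'][150:250,320:420,::-1];B=s2['pixels'][130:230,220:320,::-1]
cv2.imwrite('pics/c3.png',np.hstack([cv2.resize(np.clip(x*2.5,0,255).astype('uint8'),(400,400),interpolation=cv2.INTER_CUBIC) for x in (A,B)]))
E
```

```text
time: 3.75
position: [0.5034, 0.2047, 0.0984]
eef_rot: [-0.0, -0.056, 0.998, -0.0]
contact_force: [-0.4, -0.0, -0.5]
finger_gap: 0.008
gripper_force: 0.0
[ 0.02782831  0.00128006 -0.00481615] 0.0 0.00807542827577154
[373.26684952 188.597287  ] [376.10255705 180.28483143] [373.53033319 188.95295937]
[252.7537774  170.45649287] [251.95523222 163.2927735 ]
```

View pics/c3.png

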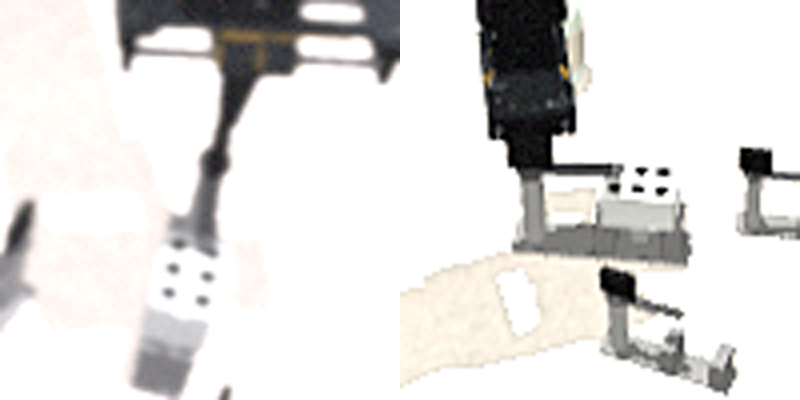

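```bash
python3 -m handwheel '[{"offset":[0,0,0],"delta_rot":[0,0,5],"grip":0.04},{"offset":[0,0,0],"delta_rot":[0,0,10],"grip":0.06},{"offset":[0,0,0],"delta_rot":[0,0,10],"grip":0.06},{"offset":[0,0,0],"delta_rot":[0,0,10],"grip":0.06},{"offset":[0,0,0],"delta_rot":[0,0,10],"grip":0.06}]' 25
python3 - <<'E'
from h import *
s=snap('wrist');print(tool()[0],proj(s,tool()[0]))
A=s['pixels'][60:340,100:460,::-1]
cv2.imwrite('pics/w3.png',cv2.resize(np.clip(A*2.2,0,255).astype('uint8'),None,fx=2.1,fy=2.1,interpolation=cv2.INTER_CUBIC))
E
```

```text
time: 4.47
position: [0.5035, 0.2047, 0.0984]
eef_rot: [-0.0, 0.03, 1.0, -0.0]
contact_force: [0.6, 0.4, -0.8]
finger_gap: 0.474
gripper_force: 0.0
[0.50350477 0.20467308 0.09845638] [282.61560055 232.27958201]
```

View pics/w3.png

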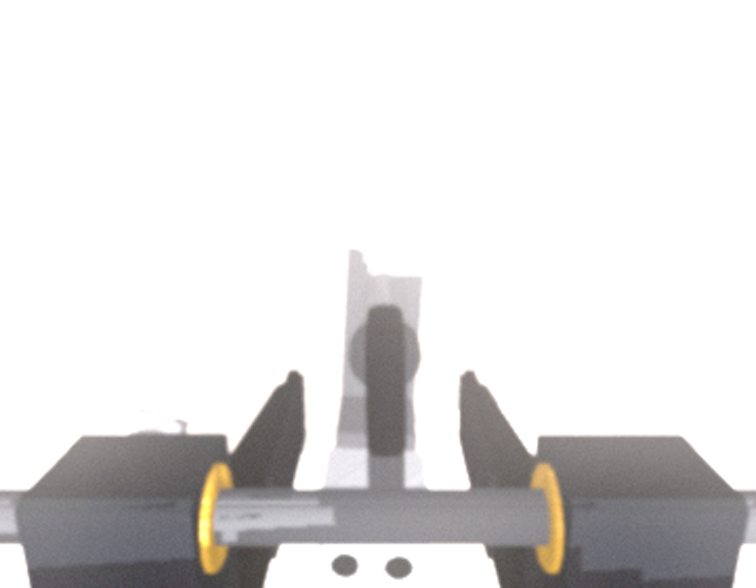

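The open fingers straddle the knob properly, with the bar at about (385,380) between the tips at (295,375) and (468,375). I'll close in gentle steps and watch the gap.

```bash
python3 -m handwheel '[{"offset":[0.003,0,0],"delta_rot":[0,0,0],"grip":0.03},{"offset":[0.003,0,0],"delta_rot":[0,0,0],"grip":0.025},{"offset":[0.003,0,0],"delta_rot":[0,0,0],"grip":0.02},{"offset":[0.003,0,0],"delta_rot":[0,0,0],"grip":0.02}]' 25
python3 -m handwheel '[{"offset":[0,0,0],"delta_rot":[0,0,0],"grip":0.015},{"offset":[0,0,0],"delta_rot":[0,0,0],"grip":0.01},{"offset":[0,0,0],"delta_rot":[0,0,0],"grip":0.01}]' 25
python3 -m handwheel '[{"offset":[0,0,0],"delta_rot":[0,0,0],"grip":0.004},{"offset":[0,0,0],"delta_rot":[0,0,0],"grip":0.004}]' 25
```

```text
time: 5.03
position: [0.5005, 0.2049, 0.0985]
eef_rot: [0.0, 0.031, 1.0, -0.0]
contact_force: [0.8, -0.9, -0.2]
finger_gap: 0.228
gripper_force: 0.0
time: 5.4
position: [0.5005, 0.2049, 0.0984]
eef_rot: [-0.0, 0.031, 1.0, -0.0]
contact_force: [0.3, 0.6, 0.3]
finger_gap: 0.108
gripper_force: 0.0
time: 5.65
position: [0.5005, 0.2049, 0.0985]
eef_rot: [0.0, 0.031, 1.0, -0.0]
contact_force: [-0.5, 0.3, -0.7]
finger_gap: 0.045
gripper_force: 0.0
```

The fingers pass 12 mm without touching, and in the pictures the tips look higher than reported. I'll measure the real tip height by differencing open and nearly shut fingers in the fixed cameras.

```bash
python3 - <<'E'
from h import *
for n in ['scene','side','wrist']: snap(n,n+'_shut.png')
E
python3 -m handwheel '[{"offset":[0,0,0],"delta_rot":[0,0,0],"grip":0.06},{"offset":[0,0,0],"delta_rot":[0,0,0],"grip":0.06},{"offset":[0,0,0],"delta_rot":[0,0,0],"grip":0.06},{"offset":[0,0,0],"delta_rot":[0,0,0],"grip":0.06}]' 25 | tail -2
python3 - <<'E'
from h import *
t,r=tool();o=status.observe();g=o['finger_gap']*.0951/2
for n in ['scene','side','wrist']:
    s=snap(n,n+'_open.png');a=cv2.imread(f'pics/{n}_shut.png').astype(int);b=cv2.imread(f'pics/{n}_open.png').astype(int)
    m=((a-b).sum(2)>60).astype('uint8')  # darker when open
    print(n,'TCP proj',proj(s,t))
    for sg in (1,-1):
        for dz in (0,.01,.02,.03,.04): print('  finger',sg,dz,np.round(proj(s,t+r.apply([0,sg*(g+.004),-dz])),1))
    k,l,st,c=cv2.connectedComponentsWithStats(m)
    for i in range(1,k):
        if st[i,4]>12:
            ys,xs=np.where(l==i);e=ys.argmin() if n=='wrist' else ys.argmax(); print('  comp',st[i],'tip',xs[e],ys[e])
E
```

```text
finger_gap: 0.41
gripper_force: 0.0
scene TCP proj [373.39150064 187.77464337]
  finger 1 0 [382.1 189.4]
  finger 1 0.01 [382.8 187. ]
  finger 1 0.02 [383.6 184.6]
  finger 1 0.03 [384.4 182.2]
  finger 1 0.04 [385.2 179.7]
  finger -1 0 [364.8 186.2]
  finger -1 0.01 [365.4 183.8]
  finger -1 0.02 [366.1 181.4]
  finger -1 0.03 [366.7 178.9]
  finger -1 0.04 [367.4 176.5]
  comp [394 146  10  11  80] tip 399 156
  comp [363 153  10  29 184] tip 367 181
  comp [383 159  19  26 202] tip 383 184
side TCP proj [251.88649242 170.40835024]
  finger 1 0 [252.5 165.5]
  finger 1 0.01 [252.3 163.5]
  finger 1 0.02 [252.2 161.4]
  finger 1 0.03 [252.  159.3]
  finger 1 0.04 [251.9 157.2]
  finger -1 0 [251.3 175.4]
  finger -1 0.01 [251.1 173.3]
  finger -1 0.02 [251.  171.3]
  finger -1 0.03 [250.8 169.2]
  finger -1 0.04 [250.6 167.1]
  comp [257 148   3   9  18] tip 258 156
wrist TCP proj [282.64246919 232.2420253 ]
  finger 1 0 [315.1 232.3]
  finger 1 0.01 [316.6 237.6]
  finger 1 0.02 [318.3 243.4]
  finger 1 0.03 [320.2 249.9]
  finger 1 0.04 [322.3 257. ]
  finger -1 0 [250.2 232.2]
  finger -1 0.01 [248.8 237.6]
  finger -1 0.02 [247.2 243.4]
  finger -1 0.03 [245.5 249.8]
  finger -1 0.04 [243.6 257. ]
  comp [211 190  23   7 116] tip 228 190
  comp [286 191  19   7  80] tip 287 191
  comp [294 210  11  28 184] tip 295 210
  comp [215 236  30  32 612] tip 236 236
  comp [318 236  30  32 634] tip 322 236
  comp [ 111  266   91   29 2052] tip 135 266
  comp [ 361  266   99   94 7122] tip 362 266
  comp [ 105  294   86   62 3913] tip 155 294
  comp [343 345  21   5  83] tip 345 345
  comp [393 415  45   5 211] tip 400 415
```

The real tips sit about 20–30 mm above the reported TCP. I'll go lower in guarded steps and close again.

```bash
python3 -m handwheel '[{"offset":[0,0,0.007],"delta_rot":[0,0,0],"grip":0.06},{"offset":[0,0,0.015],"delta_rot":[0,0,0],"grip":0.06},{"offset":[0,0,0.015],"delta_rot":[0,0,0],"grip":0.02},{"offset":[0,0,0.015],"delta_rot":[0,0,0],"grip":0.005},{"offset":[0,0,0.015],"delta_rot":[0,0,0],"grip":0.005},{"offset":[0,0,0.015],"delta_rot":[0,0,0],"grip":0.005},{"offset":[0,0,0.015],"delta_rot":[0,0,0],"grip":0.005}]' 25
```

```text
time: 7.32
position: [0.5006, 0.2049, 0.0836]
eef_rot: [0.0, 0.031, 1.0, 0.0]
contact_force: [0.4, -0.8, -0.4]
finger_gap: 0.16
gripper_force: 0.0
```

```bash
python3 -m handwheel '[{"offset":[0,0,0],"delta_rot":[0,0,0],"grip":0.0},{"offset":[0,0,0],"delta_rot":[0,0,0],"grip":0.0},{"offset":[0,0,0],"delta_rot":[0,0,0],"grip":0.0},{"offset":[0,0,0],"delta_rot":[0,0,0],"grip":0.0}]' 25
```

```text
time: 7.82
position: [0.5007, 0.2061, 0.0836]
eef_rot: [0.0, 0.031, 1.0, 0.001]
contact_force: [0.7, 4.5, -0.2]
finger_gap: 0.124
gripper_force: 25.0
```

```bash
python3 -m handwheel '[{"offset":[-0.001,0.001,0],"delta_rot":[0,0,0],"grip":0.0},{"offset":[-0.001,0.001,0],"delta_rot":[0,0,-8],"grip":0.0},{"offset":[-0.001,0.001,0],"delta_rot":[0,0,-16],"grip":0.0},{"offset":[-0.001,0.001,0],"delta_rot":[0,0,-24],"grip":0.0},{"offset":[-0.001,0.001,0],"delta_rot":[0,0,-32],"grip":0.0}]' 25
python3 -c "
from h import *
o=status.observe();print(o['ft_torque'],o['joints'][5])"
```

```text
time: 8.45
position: [0.5009, 0.205, 0.0836]
eef_rot: [-0.001, -0.248, 0.969, -0.001]
contact_force: [-3.2, -1.0, 4.5]
finger_gap: 0.123
gripper_force: 25.0
[-0.10818219  0.54452367 -0.108235  ] -1.7818412915657889
```

Torque of −0.1 N m and a steady grip mean the clamp is turning. I'll continue to about 78°.

```bash
python3 -m handwheel '[{"offset":[0,0,0],"delta_rot":[0,0,-8],"grip":0.0},{"offset":[0,0,0],"delta_rot":[0,0,-16],"grip":0.0},{"offset":[0,0,0],"delta_rot":[0,0,-24],"grip":0.0},{"offset":[0,0,0],"delta_rot":[0,0,-32],"grip":0.0},{"offset":[0,0,0],"delta_rot":[0,0,-40],"grip":0.0},{"offset":[0,0,0],"delta_rot":[0,0,-46],"grip":0.0},{"offset":[0,0,0],"delta_rot":[0,0,-46],"grip":0.0},{"offset":[0,0,0],"delta_rot":[0,0,-46],"grip":0.06},{"offset":[0,0,0],"delta_rot":[0,0,-46],"grip":0.06},{"offset":[0,0,0],"delta_rot":[0,0,-46],"grip":0.06},{"offset":[0,0,-0.06],"delta_rot":[0,0,-46],"grip":0.06},{"offset":[0,0,-0.12],"delta_rot":[0,0,-46],"grip":0.06}]' 25
python3 -c "
from h import *
o=status.observe();print(o['ft_torque'],o['joints'][5])
go([.54,-.10,.34],np.pi/2-.11)"
```

```text
time: 9.95
position: [0.5007, 0.2058, 0.2038]
eef_rot: [-0.001, -0.605, 0.796, 0.001]
contact_force: [0.7, 0.5, 0.3]
finger_gap: 0.589
gripper_force: 0.0
[ 0.0881608   0.06184836 -0.032201  ] -2.580100719587985
offset [ 0.2842 -0.1194 -0.1361] rotz 80.8 tool y ang 2.871 j6 -2.580100719587985
```

```bash
python3 -c "
from h import *
go([.58,-.172,.28],np.pi/2-.11)"
```

```text
offset [ 0.3429 -0.1774 -0.0762] rotz 80.8 tool y ang 2.871 j6 -2.580100719587985
```

```bash
python3 -m handwheel '[{"offset":[0.03,-0.02,-0.05],"delta_rot":[0,0,10],"grip":0.06},{"offset":[0.08,-0.04,-0.076],"delta_rot":[0,0,20],"grip":0.06},{"offset":[0.13,-0.065,-0.076],"delta_rot":[0,0,30],"grip":0.06},{"offset":[0.18,-0.09,-0.076],"delta_rot":[0,0,40],"grip":0.06},{"offset":[0.23,-0.12,-0.076],"delta_rot":[0,0,50],"grip":0.06},{"offset":[0.28,-0.145,-0.076],"delta_rot":[0,0,60],"grip":0.06},{"offset":[0.32,-0.165,-0.076],"delta_rot":[0,0,70],"grip":0.07},{"offset":[0.343,-0.177,-0.076],"delta_rot":[0,0,80],"grip":0.08},{"offset":[0.343,-0.177,-0.076],"delta_rot":[0,0,81],"grip":0.08},{"offset":[0.343,-0.177,-0.076],"delta_rot":[0,0,81],"grip":0.08}]' 25
python3 - <<'E'
from h import *
s=snap('wrist','w4.png');E=np.array(s['extrinsics']);print(-E[:3,:3].T@E[:3,3]);p=proj(s,[.561,-.1717,.147]);print(p)
u,v=map(int,p);print(u-55,v-45);A=s['pixels'][v-45:v+45,u-55:u+55,::-1]
A=cv2.resize(A,(660,540),interpolation=cv2.INTER_CUBIC)
t=cv2.resize(s['pixels'][:,:,::-1],(140,105));A[:105,:140]=t
cv2.imwrite('pics/w4c.png',A)
E
```

```text
time: 11.2
position: [0.5803, -0.1713, 0.2793]
eef_rot: [-0.0, 0.056, 0.998, 0.0]
contact_force: [-0.2, 0.2, -0.0]
finger_gap: 0.839
gripper_force: 0.0
[ 0.50039115 -0.16340436  0.48229508]
[279.77768551 173.1673946 ]
224 128
```

View pics/w4c.png

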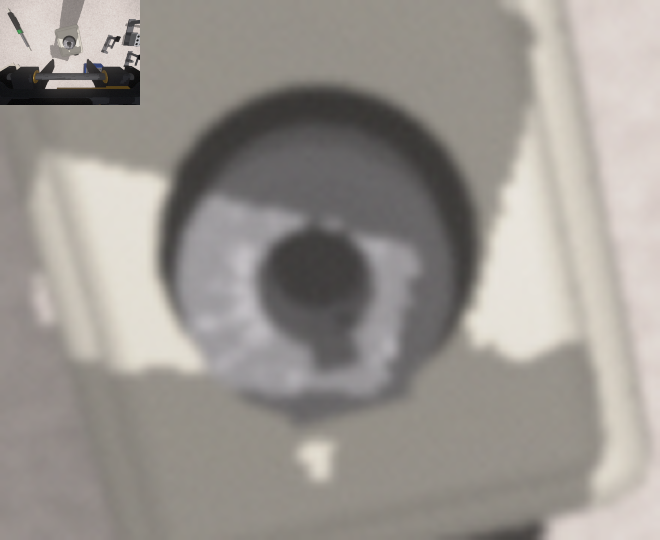

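The hub bore is centred at crop (316,286). Its slot points to about (334,369), i.e. full-picture pixels (276.7,175.7) and (279.7,189.5).

```bash
python3 - <<'E'
from h import *
s=snap('wrist');P=lambda x,y:onz(s,224+x/6,128+y/6,.147)
c=P(316,286);e=P(334,369);d=(e-c);print('hub',c,np.arctan2(d[1],d[0]),np.linalg.norm(d)); print('outer L/R',P(175,270),P(458,270))
go([.597,.1955,.14],np.pi/2-.111);go([.597,.1955,.02],np.pi/2-.111)
E
```

```text
hub [ 0.56354724 -0.17528124  0.147     ] 0.09610642809483103 0.016444853091841294
outer L/R [ 0.5575809  -0.20133206  0.147     ] [ 0.56346868 -0.148341    0.147     ]
offset [0.0241 0.3659 0.1397] rotz -0.0 tool y ang 1.46 j6 -1.834846710981882
offset [0.0241 0.3659 0.2597] rotz -0.0 tool y ang 1.46 j6 -1.834846710981882
```

```bash
python3 -m handwheel '[{"offset":[0.004,0.06,0],"delta_rot":[0,0,0],"grip":0.08},{"offset":[0.008,0.12,0],"delta_rot":[0,0,0],"grip":0.08},{"offset":[0.012,0.18,0],"delta_rot":[0,0,0],"grip":0.08},{"offset":[0.016,0.24,0],"delta_rot":[0,0,0],"grip":0.08},{"offset":[0.02,0.3,0],"delta_rot":[0,0,0],"grip":0.08},{"offset":[0.024,0.355,0],"delta_rot":[0,0,0],"grip":0.08},{"offset":[0.024,0.366,0.03],"delta_rot":[0,0,0],"grip":0.08},{"offset":[0.024,0.366,0.09],"delta_rot":[0,0,0],"grip":0.08},{"offset":[0.024,0.366,0.14],"delta_rot":[0,0,0],"grip":0.08},{"offset":[0.024,0.366,0.18],"delta_rot":[0,0,0],"grip":0.08},{"offset":[0.024,0.366,0.22],"delta_rot":[0,0,0],"grip":0.08},{"offset":[0.024,0.366,0.22],"delta_rot":[0,0,0],"grip":0.08}]' 25
python3 - <<'E'
from h import *
s=snap('wrist','w5.png');t,r=tool();print(proj(s,t),proj(s,[.597,.1955,.086]))
a=snap('scene')['pixels'][150:260,320:430,::-1];w=s['pixels'][130:350,160:400,::-1]
cv2.imwrite('pics/w5c.png',np.hstack([cv2.resize(w,(436,400)),cv2.resize(np.clip(a*1.5,0,255).astype('uint8'),(360,400))]))
E
```

```text
time: 12.8
position: [0.5943, 0.1945, 0.0555]
eef_rot: [-0.004, 0.056, 0.998, -0.001]
contact_force: [0.1, -0.6, 0.3]
finger_gap: 0.845
gripper_force: 0.0
[283.44960861 236.59567781] [284.7101249 253.5494488]
```

View pics/w5c.png

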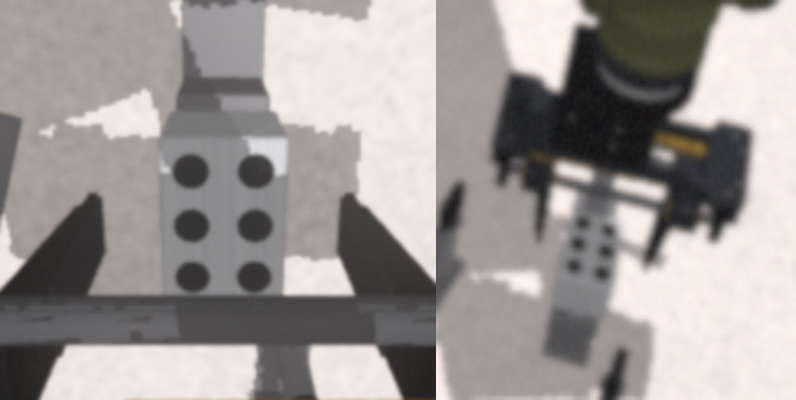

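The wrist view shows the fingers centred about the block: tips at x≈103 and 339 against the block's 160–285, level with its top. The clamp arm is well clear. I'll descend 36 mm and grip.

```bash
python3 -m handwheel '[{"offset":[-0.001,0,0.012],"delta_rot":[0,0,0],"grip":0.08},{"offset":[-0.001,0,0.024],"delta_rot":[0,0,0],"grip":0.08},{"offset":[-0.001,0,0.036],"delta_rot":[0,0,0],"grip":0.08},{"offset":[-0.001,0,0.036],"delta_rot":[0,0,0],"grip":0.02},{"offset":[-0.001,0,0.036],"delta_rot":[0,0,0],"grip":0.02},{"offset":[-0.001,0,0.036],"delta_rot":[0,0,0],"grip":0.02},{"offset":[-0.001,0,0.036],"delta_rot":[0,0,0],"grip":0.02},{"offset":[-0.001,0,0.036],"delta_rot":[0,0,0],"grip":0.02},{"offset":[-0.001,0,0.036],"delta_rot":[0,0,0],"grip":0.02},{"offset":[-0.001,0,0.036],"delta_rot":[0,0,0],"grip":0.02}]' 45
```

```text
time: 14.15
position: [0.5994, 0.1943, 0.0239]
eef_rot: [0.0, 0.057, 0.998, 0.0]
contact_force: [0.0, 0.5, 2.5]
finger_gap: 0.462
gripper_force: 45.0
```

```bash
python3 -m handwheel '[{"offset":[0,0,-0.01],"delta_rot":[0,0,0],"grip":0.02},{"offset":[0,0,-0.03],"delta_rot":[0,0,0],"grip":0.02},{"offset":[0,0,-0.06],"delta_rot":[0,0,0],"grip":0.02},{"offset":[0,0,-0.11],"delta_rot":[0,0,0],"grip":0.02},{"offset":[0,0,-0.16],"delta_rot":[0,0,0],"grip":0.02},{"offset":[0,0,-0.18],"delta_rot":[0,0,0],"grip":0.02},{"offset":[0,0,-0.18],"delta_rot":[0,0,0],"grip":0.02}]' 45
python3 - <<'E'
from h import *
s=snap('wrist','w6.png');t,r=tool();zt=t[2]+.0621
g=cv2.cvtColor(s['pixels'],cv2.COLOR_RGB2GRAY)
print('TCP',t,'expected head top px',proj(s,[t[0]-.002,t[1],zt]))
for th in (50,60,70,80):
    k,l,st,c=cv2.connectedComponentsWithStats((g[130:330,220:350]<th).astype('uint8'))
    print(th,[(round(c[i][0]+220,1),round(c[i][1]+130,1),int(st[i,4])) for i in range(1,k) if 80<st[i,4]<600])
print(status.observe()['contact_force'])
E
```

```text
time: 15.02
position: [0.5998, 0.1944, 0.2054]
eef_rot: [0.002, 0.057, 0.998, 0.0]
contact_force: [-0.4, -0.0, -2.9]
finger_gap: 0.458
gripper_force: 45.0
TCP [0.59862224 0.19411495 0.20268564] expected head top px [281.95628058 268.18030712]
50 [(np.float64(229.3), np.float64(277.3), 514), (np.float64(260.4), np.float64(271.7), 241), (np.float64(299.7), np.float64(274.2), 94), (np.float64(340.7), np.float64(286.6), 114), (np.float64(224.5), np.float64(324.4), 96), (np.float64(341.3), np.float64(324.5), 157)]
60 [(np.float64(260.4), np.float64(236.7), 284), (np.float64(300.1), np.float64(237.8), 186), (np.float64(260.3), np.float64(271.6), 303), (np.float64(302.2), np.float64(271.6), 300), (np.float64(225.1), np.float64(323.9), 116), (np.float64(340.9), np.float64(323.9), 185)]
70 [(np.float64(259.7), np.float64(236.3), 356), (np.float64(302.8), np.float64(236.4), 341), (np.float64(260.4), np.float64(271.6), 335), (np.float64(302.2), np.float64(271.6), 330), (np.float64(226.0), np.float64(321.5), 179)]
80 [(np.float64(259.7), np.float64(236.3), 380), (np.float64(302.9), np.float64(236.2), 375), (np.float64(260.3), np.float64(271.6), 356), (np.float64(302.3), np.float64(271.6), 349)]
[-0.58123786 -1.40192132 -3.76829756]
```

```bash
python3 - <<'E'
from h import *
s=snap('wrist');t,r=tool();zt=t[2]+.0621
p=[onz(s,*q,zt) for q in [(260.4,271.6),(302.3,271.6),(259.7,236.3),(302.9,236.3)]]
c=(p[0]+p[1])/2;off=r.inv().apply(c-t);print('head-TCP tool frame',off,'hole pitch x,y',np.linalg.norm(p[0]-p[2]),np.linalg.norm(p[0]-p[1]))
d=(p[0]+p[1]-p[2]-p[3]);yw=np.arctan2(d[1],d[0]);print('head yaw',yw,'tool y',go([0,0,0]))
slot=.096;tool_y=np.pi/2-.111+(slot-yw);print('turn',slot-yw)
yv=np.array([np.cos(tool_y),np.sin(tool_y)]);xv=np.array([-yv[1],yv[0]])
for hub in ([.5635,-.1753],):
    for ox in (off[0],):
        T=np.array(hub)-ox*xv-off[1]*yv;print('TCP target',T);go([*T,.2027],tool_y)
E
```

```text
head-TCP tool frame [ 0.00088023 -0.00067601 -0.06209657] hole pitch x,y 0.02016366735321579 0.022247703141058738
offset [ 0.5713 -0.2602  0.2033] tool y ang 1.457 j6 -1.2288209997699995
head yaw -0.11171663800766161 tool y None
turn 0.2077166380076616
TCP target [ 0.56431084 -0.17454215]
offset [-0.0085 -0.3699 -0.0013] rotz -12.1 tool y ang 1.457 j6 -1.2288209997699995
```

```bash
python3 -m handwheel '[{"offset":[-0.001,-0.04,0],"delta_rot":[0,0,0],"grip":0.02},{"offset":[-0.002,-0.09,0],"delta_rot":[0,0,0],"grip":0.02},{"offset":[-0.003,-0.14,0],"delta_rot":[0,0,-2],"grip":0.02},{"offset":[-0.004,-0.19,0],"delta_rot":[0,0,-4],"grip":0.02},{"offset":[-0.005,-0.24,0],"delta_rot":[0,0,-6],"grip":0.02},{"offset":[-0.006,-0.29,0],"delta_rot":[0,0,-8],"grip":0.02},{"offset":[-0.007,-0.335,0],"delta_rot":[0,0,-10],"grip":0.02},{"offset":[-0.0085,-0.362,0],"delta_rot":[0,0,-12],"grip":0.02},{"offset":[-0.0085,-0.37,0],"delta_rot":[0,0,-12],"grip":0.02},{"offset":[-0.0085,-0.37,0],"delta_rot":[0,0,-12],"grip":0.02},{"offset":[-0.0085,-0.37,0],"delta_rot":[0,0,-12],"grip":0.02}]' 45
python3 - <<'E'
from h import *
go([.5643,-.1745,.2],np.pi/2-.111+.2077);print(status.observe()['contact_force'])
E
```

```text
time: 16.5
position: [0.5654, -0.1731, 0.2027]
eef_rot: [-0.0, -0.048, 0.999, 0.0]
contact_force: [-0.1, 0.1, -1.6]
finger_gap: 0.463
gripper_force: 45.0
offset [ 0.0012 -0.0013  0.0027] rotz 0.0 tool y ang 1.668 j6 -2.0557767414338284
[-0.11746309  0.10627208 -1.59274714]
```

```bash
python3 -m handwheel '[{"offset":[0.001,-0.001,0.015],"delta_rot":[0,0,0],"grip":0.02},{"offset":[0.001,-0.001,0.03],"delta_rot":[0,0,0],"grip":0.02},{"offset":[0.001,-0.001,0.037],"delta_rot":[0,0,0],"grip":0.02},{"offset":[0.001,-0.001,0.041],"delta_rot":[0,0,0],"grip":0.02},{"offset":[0.001,-0.001,0.045],"delta_rot":[0,0,0],"grip":0.02},{"offset":[0.001,-0.001,0.045],"delta_rot":[0,0,0],"grip":0.02}]' 45
python3 - <<'E'
from h import *
go([.5643,-.1745,.2]);print(status.observe()['contact_force'],status.observe()['ft_torque'])
E
```

```text
time: 17.25
position: [0.5646, -0.1755, 0.1584]
eef_rot: [0.0, -0.048, 0.999, 0.0]
contact_force: [-0.3, 0.6, -1.9]
finger_gap: 0.466
gripper_force: 45.0
offset [ 0.0002  0.001  -0.0416] tool y ang 1.666 j6 -2.0586171156437687
[-0.34880499  0.57551777 -1.92779682] [-0.00324727  0.02357794 -0.0027105 ]
```

```bash
python3 -m handwheel '[{"offset":[0,0,0.002],"delta_rot":[0,0,0],"grip":0.02},{"offset":[0,0,0.004],"delta_rot":[0,0,0],"grip":0.02},{"offset":[0,0,0.006],"delta_rot":[0,0,0],"grip":0.02},{"offset":[0,0,0.006],"delta_rot":[0,0,0],"grip":0.02}]' 45
python3 -c "
from h import *
print(status.observe()['ft_torque'])"
```

```text
time: 17.75
position: [0.5644, -0.1754, 0.1522]
eef_rot: [-0.0, -0.048, 0.999, 0.0]
contact_force: [0.1, 0.1, -2.8]
finger_gap: 0.466
gripper_force: 45.0
[ 0.05012107 -0.03250092  0.04066421]
```

```bash
python3 -m handwheel '[{"offset":[0,0,0.0015],"delta_rot":[0,0,0],"grip":0.02},{"offset":[0,0,0.003],"delta_rot":[0,0,0],"grip":0.02},{"offset":[0,0,0.0045],"delta_rot":[0,0,0],"grip":0.02},{"offset":[0,0,0.006],"delta_rot":[0,0,0],"grip":0.02},{"offset":[0,0,0.006],"delta_rot":[0,0,0],"grip":0.02}]' 45
python3 -c "
from h import *
print(status.observe()['ft_torque'])"
```

```text
time: 18.38
position: [0.5645, -0.1754, 0.1462]
eef_rot: [-0.0, -0.048, 0.999, 0.0]
contact_force: [-1.4, -0.2, -0.8]
finger_gap: 0.459
gripper_force: 45.0
[ 0.04527492 -0.006097    0.02196333]
```

```bash
python3 -m handwheel '[{"offset":[0,0,0.0015],"delta_rot":[0,0,0],"grip":0.02},{"offset":[0,0,0.003],"delta_rot":[0,0,0],"grip":0.02},{"offset":[0,0,0.0045],"delta_rot":[0,0,0],"grip":0.02},{"offset":[0,0,0.0045],"delta_rot":[0,0,0],"grip":0.02}]' 45
python3 -m handwheel '[{"offset":[0,0,0.0015],"delta_rot":[0,0,0],"grip":0.02},{"offset":[0,0,0.003],"delta_rot":[0,0,0],"grip":0.02},{"offset":[0,0,0.0045],"delta_rot":[0,0,0],"grip":0.02},{"offset":[0,0,0.0045],"delta_rot":[0,0,0],"grip":0.02}]' 45
```

```text
time: 18.88
position: [0.5645, -0.1754, 0.1417]
eef_rot: [-0.0, -0.048, 0.999, 0.0]
contact_force: [-0.2, 0.0, -2.6]
finger_gap: 0.457
gripper_force: 45.0
time: 19.38
position: [0.5647, -0.1754, 0.1381]
eef_rot: [0.0, -0.048, 0.999, -0.0]
contact_force: [-1.8, 1.2, 2.2]
finger_gap: 0.457
gripper_force: 45.0
```

```bash
python3 -m handwheel '[{"offset":[0,0,0.0015],"delta_rot":[0,0,0],"grip":0.02},{"offset":[0,0,0.003],"delta_rot":[0,0,0],"grip":0.02},{"offset":[0,0,0.0045],"delta_rot":[0,0,0],"grip":0.02},{"offset":[0,0,0.0045],"delta_rot":[0,0,0],"grip":0.02},{"offset":[0,0,0.0045],"delta_rot":[0,0,0],"grip":0.02}]' 50
```

```text
time: 20.0
position: [0.5648, -0.1754, 0.1339]
eef_rot: [0.0, -0.048, 0.999, -0.0]
contact_force: [-2.0, 2.1, 5.7]
finger_gap: 0.456
gripper_force: 50.0
```

```bash
python3 -m handwheel '[{"offset":[0,0,0.0007],"delta_rot":[0,0,0],"grip":0.02},{"offset":[0,0,0.0013],"delta_rot":[0,0,0],"grip":0.02},{"offset":[0,0,0.0013],"delta_rot":[0,0,0],"grip":0.02},{"offset":[0,0,0.0013],"delta_rot":[0,0,0],"grip":0.02}]' 50
```

```text
time: 20.5
position: [0.5649, -0.1755, 0.1331]
eef_rot: [0.0, -0.048, 0.999, -0.0]
contact_force: [-3.8, 2.5, 7.2]
finger_gap: 0.461
gripper_force: 50.0
```

```bash
python3 -m handwheel '[{"offset":[0,0,0.0007],"delta_rot":[0,0,0],"grip":0.02},{"offset":[0,0,0.0007],"delta_rot":[0,0,0],"grip":0.02},{"offset":[0,0,0.0007],"delta_rot":[0,0,0],"grip":0.02}]' 50
python3 - <<'E'
from h import *
print(status.observe()['contact_force'],tool()[0])
s=snap('wrist');g=cv2.cvtColor(s['pixels'],cv2.COLOR_RGB2GRAY)
k,l,st,c=cv2.connectedComponentsWithStats((g[130:330,220:350]<70).astype('uint8'))
print([(np.round(c[i]+[220,130],1),int(st[i,4])) for i in range(1,k) if 80<st[i,4]<600])
E
```

```text
time: 20.88
position: [0.5649, -0.1754, 0.1328]
eef_rot: [0.0, -0.048, 0.999, -0.0]
contact_force: [-4.6, 2.6, 9.2]
finger_gap: 0.46
gripper_force: 50.0
[-4.56763716  2.55391359  9.16439065] [ 0.56487777 -0.17542787  0.13281141]
[(array([283.4, 185.3]), 518), (array([259.5, 236.7]), 341), (array([303.2, 236.6]), 351), (array([260.3, 271.7]), 335), (array([302.2, 271.7]), 335), (array([232.3, 315.6]), 471), (array([339.9, 324.1]), 196)]
```

The holes sit at the same pixels in the gripper view, so the block has not slipped. The tip is about 28 mm down, and the push is about 11 N once the head's weight is counted, so the switch is at its stop. Handing in.

```bash
python3 -c "
from plant import ticket
print(ticket.close_job())"
```

```text
the job is handed in; nothing more can be done
None
```

The job is handed in at about 21 s: the clamp is turned well clear, and the head is keyed into the hub, still gripped and pressing the switch with about 11 N, so it should be at its stop; no verdict was returned.

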